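# Free a pinned sharpener insert with a forked tool and put it away in a padded canister

### The job

Free the worn insert from the knife sharpener: straddle its sprung bar with the forked tool and press the collar sideways, away from the insert, until the insert pops up; only the tool may touch the bar, and do not force it hard against its stop. Lay the tool back down on the worktop the way it lay, lift the insert out and stand it upright in the white canister, feeling for the padding inside rather than dropping it, and leave the other things where they are.

Things in the scene. Friction and masses are not known exactly. Their poses are not given: they have to be found in the camera images.
- dock: White knife-sharpener base, fixed: plate 90 (x) x 200 (y) x 12 mm; from -y to +y it carries the insert's pocket, a bushing and a spring housing (88 mm high, from y 33 mm on). Origin at worktop height in the plate's middle; the front faces -x, y runs along the bar, z up; yaw within 0.35 rad. Pressing the bar's collar to +y frees the insert.
- pocket (a point): Centre of the pocket's mouth in the dock, 90 mm above the worktop, axes as the dock's. The pocket is open above, 39 (x) x 31 (y) mm inside; cheeks at +-y 6 mm thick, outer faces 21.5 mm from here; its front wall is only 40 mm high.
- shank (a point): Point fixed to the dock on the bar's axis, 65 mm above the worktop: middle of the relaxed bar's bare shank, 10 mm thick, with 16 mm free to either side along y (bushing 22 mm thick at -y, collar at +y). The fork goes here, level, from the front (moving to +x), one prong above and one below. Nothing stands in front or above; the plate below is 12 mm high.
- bar: Sprung steel bar through the dock. Origin: centre of its round collar, 36 mm across, 6 mm thick; axes as the dock's. The shank runs to -y, its tip 12 mm deep in the insert's eye; a tail with coils (19 mm) runs to +y into the housing. Pressed to +y its spring gives 4 N at first, 8 N at the stop 18 mm on, plus 1 to 3 N friction; the insert is free from about 13 mm. It springs back when let go.
- insert: Grey upright plastic block 36 (x) x 28 (y) x 100 mm (z), 0.1 to 0.16 kg, origin at the centre of its underside, axes as the dock's. Slot 8 mm wide along x in its top 26 mm; grip it on the y faces. Pinned, its underside is 20 mm above the worktop, a spring below (3 to 5 N) presses it up; freed, it rises 22 mm in half a second and stays up, the bar pressing its side with up to 8 N.
- eye (a point): Centre of the insert's eye, 47 mm above its underside: an opening 14 mm wide and 14 mm high right through it along y, which the bar's tip enters.
- tool: Forked tool lying on its narrow edge, 0.1 to 0.17 kg. Origin on its underside (at worktop height), x toward the prongs, z up. Wooden handle 90 long (x -85 to 5 mm), 22 wide (y), 36 mm high (z), then a steel neck and fork. It stands stably on this edge on a flat surface: that is how it is laid down again, anywhere on the worktop.
- fork (a point): Centre of the gap between the tool's two prongs, 49 mm ahead of and 19 mm above the tool's origin, axes as the tool's. The prongs lie one above the other, 8 mm thick (y) and 8 mm high, from 17 mm behind to 17 mm ahead of here; the gap is 20 mm high. Behind, the gap is closed.
- canister: White opaque open round canister, fixed, 120 mm in diameter, 90 mm high, wall 4 mm (mouth 110 mm clear). Origin under its centre at worktop height, z up. Flat cork padding lies inside; its top is anywhere from 14 to 44 mm above the worktop.
- honey_jar: Bystander: honey jar with a yellow lid, 71 mm in diameter, 101 mm high, origin under its centre. Leave alone.
- spice_a: Bystander: spice jar with a dark lid, 44 mm in diameter, 96 mm high, origin under its centre. Leave alone.
- tin_half: Bystander: low food tin, 76 mm in diameter, 58 mm high, origin under its centre. Leave alone. Above this corner hangs a wall cabinet, from 0.47 m above the worktop, at x over 0.59 m and y over 0.09 m: keep the wrist clear of it.
Mind the look-alikes: they are no part of the job. What is shaped like the insert but orange is not meant. Leave any red look-alike of the tool alone.

How it is judged:
On the way:
1. the insert has popped up at least 16 mm while the forked tool presses the bar (z of insert in the frame of dock above 0.036 m and contact force between tool and bar above 1 N), for 0.05 s.
At the end, for the whole second after the job is handed in: The insert stands upright (within 0.25 rad) at rest in the canister, its underside within 50 mm of the canister's axis in its x and y and less than 60 mm above the canister's underside; the tool lies on its narrow edge (within 0.15 rad) at rest on the worktop, its underside less than 10 mm above it (x of insert in the frame of canister between -0.05 and 0.05 m and y of insert in the frame of canister between -0.05 and 0.05 m and z of insert in the frame of canister between 0.005 and 0.06 m and angle between insert's own z axis and vertical below 0.25 rad and linear speed of each of insert, tool below 0.03 m/s and height (world z) of tool below 0.01 m and angle between tool's own z axis and vertical below 0.15 rad); the robot touches nothing.
It fails at once if the gripper or arm touches the sprung bar (contact force between any of the fingers, the arm and bar above 1 N).
It fails at once if the bar is forced with more than 40 N (contact force between tool and bar above 40 N).
It fails at once if the insert is dropped into the canister (falls faster than 0.45 m/s, about 10 mm of free fall) (x of insert in the frame of canister between -0.05 and 0.05 m and y of insert in the frame of canister between -0.05 and 0.05 m and z of insert in the frame of canister below 0.1 m and linear speed of insert above 0.45 m/s and contact force between the fingers and insert below 0.2 N).
It fails at once if a bystander is moved more than 40 mm (distance of any of honey_jar, spice_a, tin_half from where it was at the start of the episode above 0.04 m).
It also fails if it takes over 59 s, if anything falls off the work surface, if the arm or the gripper's body presses on something with over 40 N, if the wrist force passes 120 N, or if a joint passes its speed limit or range.

### The arm

A 6-joint arm with a two-finger parallel gripper is mounted at the origin on a cart in front of the work surface, level with it; the furniture and walls round the work are solid. World frame = base frame: x ahead of the robot, y to its left, z up, the work surface at z = 0. Lengths are in m, angles in rad, forces in N, time in s.
With the tool pointing down it reaches from about 0.35 to 0.975 m from the base axis. Payload 4.9 kg.
Tool frame: the origin (TCP) lies on the centre line of the jaws, within the pads' length; the fingertips stand manip.tip_reach ahead of it and the grasp point (between the pads) is the TCP (manip.tip_reach is the distance from the TCP to the fingertips, in m); z points along the fingers, y is the line along which they close (so a half turn about z gives the same grasp; the last joint's range is limited). The gripper opens to 85 mm and grips with 20 to 120 N. Pads are 22 mm wide; open, the fingers measure 114 mm over their backs; the gripper's body (76 mm by 85 mm) begins 54 mm behind the grasp point. The pads swing forward as they close: fully open they stand 13 mm farther back than shut.
Start: joints at [1.124, 0.053, 1.613, -0, 1.476, -0.119], TCP at [0.201, 0.592, 0.25] pointing down, gripper open.
Joint ranges: [-3.01, 3.01], [-1.01, 2.22], [0.06, 2.58], [-1.02, 4.17], [0.09, 2.62], [-3.14, 3.14]. Speed limits (rad/s): [2.57, 2.57, 3.14, 3.14, 3.14, 3.14].

### API

Orientations are given as a unit quaternion [w, x, y, z].
In Python, from plant import manip gives the robot as it stands. The module is installed in compiled form; this text tells all that it offers.
- The arm moves only by the tool move_arm, never from a script. Its argument "rows" is a list of rows, each a list of 7 numbers: the shift along the tool's x, y, z in cm, then the turn, a rotation vector about the tool's x, y, z in degrees, then the opening, from -1 (shut) to 1 (fully open). In form: [[tx, ty, tz, ax, ay, az, jaw], ...]. A call has 1 to 20 rows; each row shifts and turns the commanded pose from where the row before left it, along the tool's axes as they then stand; what a row does not reach is not made up. A row lasts 1/12 s, in which the tool goes at most 41.7 mm and 7.16 degrees, less where a joint would pass 70% of its speed; a pose out of reach is approached as far as the arm can. A call is refused whole if a number of a shift passes 4.17 or a number of a turn 7.16, either way. A call with a gripper value outside its range is refused whole. The fingers move at their own pace and stop on an object; the grip force is fixed at half the most. Time passes only in rows, so rows that do not move let the fingers close. It gives the time, the measured TCP pose, the force, the opening and the grip force at its end, in the units of the state.
- manip.state(): the state, without advancing time (a new reading comes with each control period).
- manip.grab_frame(name): name is "scene" or "side" or "wrist"; returns a dict with "img" (400x640x3 uint8, blue, green, red), "mtx" (3x3 intrinsics, pixels), "R" (3x3) and "t" (3): a world point X has camera coordinates R X + t. Camera axes: x right, y down, z forward; pixel columns grow to the right and rows downward; lengths in m; the calibration is good to about 2 mm. The wrist camera is an equidistant fisheye: a pixel r from the principal point sees the ray r / f radians off the axis. A picture is of the moment at which its call begins. There is no depth.
- manip.job_done(): hands the job in; it is judged then, once.
The state is a dict: "time": time; "joint_pos": joint angles; "joint_vel": joint speeds; "joint_efforts": joint torques, N m; "tool_pos": TCP position; "tool_rot": TCP orientation; "contact_force": force on the tool from outside, world axes, zero at the start; "ft_torque": the same for the moment, N m; "gripper_width": opening from 0.0 (shut) to 1.0 (fully open); "grasp_force": force on a finger pad.
Only numpy, scipy, OpenCV 4.12 (cv2) and the standard library are available. Lean on these libraries where they do the work, as an engineer would, in place of code of your own. Each camera call takes 0.05 s, during which the arm holds its last target. There are 200 camera calls.

## Working session

There is one attempt and no reset: what is moved stays moved. The work goes in short steps, Python scripts to look and compute and a tool call to move; the robot and the scene stay as the last step left them, time stands still between calls to the robot, and variables do not carry over. Pictures are saved under pics/ and viewed, at most 10 in all, crops included, and the job is handed in when it is done.

Besides the shell and the picture viewer there is one more tool, called by a JSON object that holds its "api" and its "payload". move_arm: Moves the arm, as the interface text tells. Its arguments: {"type":"object","properties":{"rows":{"type":"array","items":{"type":"array","items":{"type":"number"}}}},"required":["rows"]}

```bash
mkdir -p pics
python3 - <<'E'
from plant import manip
import cv2,pickle
print(manip.state(), manip.tip_reach)
d={}
for n in("scene","side","wrist"):
    f=manip.grab_frame(n); d[n]=f; cv2.imwrite(f"pics/{n}0.png",f["img"]); print(n,f["mtx"].tolist(),f["R"].tolist(),f["t"].tolist())
pickle.dump(d,open("f0.pkl","wb"))
E
```

```text
{'time': 0.0, 'joint_pos': array([ 1.12399746e+00,  5.33458252e-02,  1.61429063e+00,  3.98436721e-05,
        1.47595461e+00, -1.19014644e-01]), 'joint_vel': array([ 0.00136355,  0.00032033, -0.00067446,  0.0002824 , -0.00162084,
        0.00149852]), 'joint_efforts': array([-1.53764693e-03, -3.93680012e+01, -3.70174456e+01, -2.48967217e-04,
        6.92815811e-03, -1.54498984e-06]), 'tool_pos': array([0.20096664, 0.59120661, 0.24907181]), 'tool_rot': array([-2.97968170e-04,  1.63161187e-01,  9.86598920e-01, -9.53948892e-04]), 'contact_force': array([-0.53271045, -0.99758794, -0.1076964 ]), 'ft_torque': array([ 0.03104894,  0.03487649, -0.00808991]), 'grasp_force': 0.0, 'gripper_width': 1.0016799454315934} 0.019
scene [[492.9847484776963, 0.0, 316.9559282035082], [0.0, 492.9847484776963, 203.79192228510863], [0.0, 0.0, 1.0]] [[0.7332706784744213, -0.6798397350167574, -0.011491161038247067], [-0.29095353236422944, -0.29845607381665434, -0.9089939570793225], [0.6145406041055703, 0.669882009531748, -0.41665086008703744]] [-0.4260314919111521, 0.2840556655147967, 1.029433658439917]
side [[470.1861599140211, 0.0, 318.8037717851284], [0.0, 470.1861599140211, 195.60101370718303], [0.0, 0.0, 1.0]] [[0.9162848462434775, -0.4001135533777239, -0.018199586479310845], [-0.16358312617213364, -0.3323655017219858, -0.9288561428428216], [0.36559901719823934, 0.8540739532783703, -0.36999329852733503]] [-0.5484625801992222, 0.2033520849349233, 1.2414757822630724]
wrist [[309.70691628693146, 0.0, 314.1077745024908], [0.0, 309.70691628693146, 201.8919044690896], [0.0, 0.0, 1.0]] [[0.32193063698789653, 0.9467617276504439, -0.0017017711112566375], [0.9110984311211902, -0.3093142199246107, 0.27244148392074424], [0.2574107879966856, -0.08925774145012616, -0.9621708485576506]] [-0.6248049398383698, -0.03559955415815572, 0.3785674904926183]
```

View pics/scene0.png

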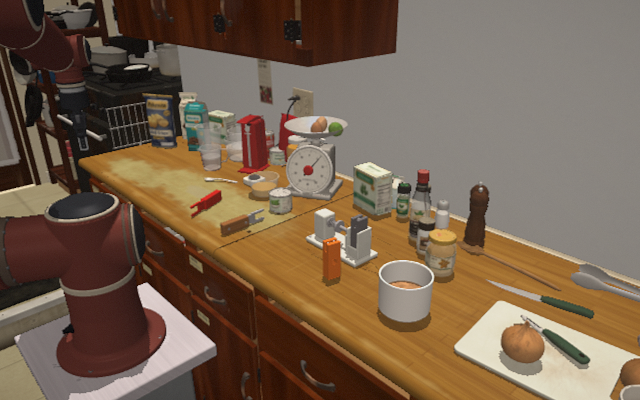

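View pics/side0.png

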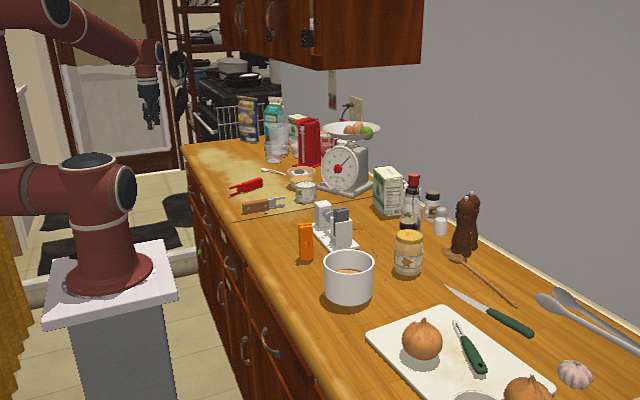

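Candidates in the scene view: the brown-handled fork at (240,222) and a red one at (207,201); the wooden handle fits the tool. The grey block in the white dock is at (357,237) and a loose orange block at (331,258); grey fits the insert. I'll confirm with a crop.

```bash
cat > h.py <<'E'
import numpy as np,cv2
from scipy.spatial.transform import Rotation as Ro
def ray(f,p,fish=False):
    K=f["mtx"];u=(np.array(p,float)-K[:2,2])/K[0,0]
    if fish:
        r=np.hypot(*u); d=np.array([*(u/max(r,1e-9)*np.sin(r)),np.cos(r)])
    else: d=np.array([*u,1.])
    return -f["R"].T@f["t"], f["R"].T@d
def onz(f,p,z,fish=False):
    o,d=ray(f,p,fish); return o+d*(z-o[2])/d[2]
def proj(f,X,fish=False):
    c=f["R"]@np.array(X,float)+f["t"];K=f["mtx"]
    if fish:
        r=np.hypot(c[0],c[1]);th=np.arctan2(r,c[2]);u=c[:2]/r*th
    else:u=c[:2]/c[2]
    return u*K[0,0]+K[:2,2]
def rotm(q): return Ro.from_quat(np.array(q)[[1,2,3,0]]).as_matrix()
E
python3 - <<'E'
import pickle,cv2,numpy as np
from h import *
d=pickle.load(open("f0.pkl","rb"))
a=cv2.resize(d["scene"]["img"][180:330,190:450],None,fx=3,fy=3,interpolation=cv2.INTER_CUBIC)
cv2.imwrite("pics/c1.png",a)
s=d["scene"]
for n,p,z in(("tool handle",(222,231),.018),("prong",(262,213),.019),("dock",(342,250),.012),("insert top",(357,219),.12),("canister rim",(404,275),.09),("orange",(331,242),.1),("honey",(441,240),.1)):
    print(n,onz(s,p,z).round(3))
E
```

```text
tool handle [0.416 0.227 0.018]
prong [0.571 0.241 0.019]
dock [ 0.595 -0.084  0.012]
insert top [ 0.602 -0.131  0.12 ]
canister rim [ 0.518 -0.349  0.09 ]
orange [ 0.494 -0.145  0.1  ]
honey [ 0.693 -0.323  0.1  ]
```

View pics/c1.png

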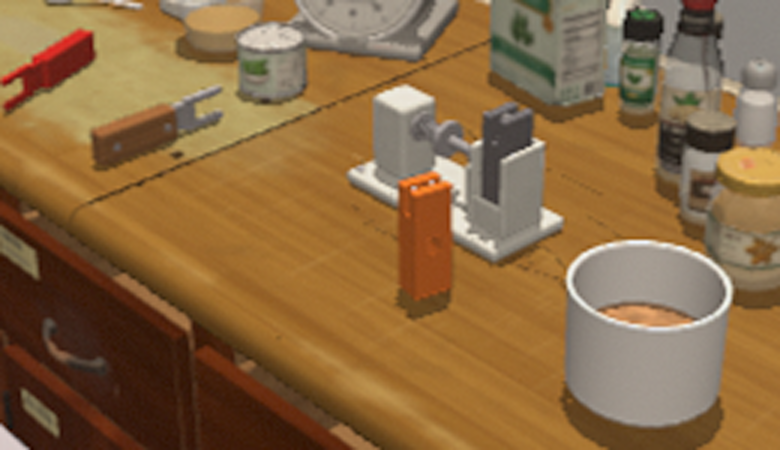

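The crop confirms it: wooden-handled tool at crop (155,130), grey insert in the dock's pocket at (505,150), and the orange decoy standing in front of the dock at (425,240). Next I'll get coarse poses and go look from above.

Run:
```python
import pickle
from h import *
d=pickle.load(open("f0.pkl","rb")); 
from plant import manip
st=manip.state(); R=rotm(st["tool_rot"]); print("R",R.round(3).tolist())
w=d["wrist"]; o=-w["R"].T@w["t"]; print("cam",o, "in tool",R.T@(o-st["tool_pos"]), "axis", R.T@w["R"][2])
for n in("scene","side"):
    f=d[n]; hsv=cv2.cvtColor(f["img"],cv2.COLOR_BGR2HSV)
    # canister rim top ellipse, tool region hue
    for p in ([(222,231),(262,213)] if n=="scene" else [(256,207),(280,203)]): print(n,p,hsv[p[1],p[0]],onz(f,p,.03).round(3))
# go: TCP to (0.45,0.2,0.3)
print(R.T@(np.array([0.47,0.17,0.30])-st["tool_pos"])*100)
```

```text
R [[-0.947, 0.322, -0.001], [0.322, 0.947, -0.001], [0.0, -0.002, -1.0]]
cam [0.13613119 0.61432004 0.37288212] in tool [ 0.0688753   0.00069484 -0.12355407] axis [-2.72638187e-01 -6.02956608e-05  9.62116633e-01]
scene (222, 231) [ 14 158  89] [0.404 0.207 0.03 ]
scene (262, 213) [ 23 114 183] [0.558 0.222 0.03 ]
side (256, 207) [ 14 162 110] [0.455 0.19  0.03 ]
side (280, 203) [ 23 128 212] [0.538 0.188 0.03 ]
[-39.02887032 -31.23488325  -5.02563262]
```

{"api": "move_arm", "payload": {"rows": [[0,0,0,0,0,-6.3,1],[0,0,0,0,0,-6.3,1],[0,0,0,0,0,-6.3,1],[-2.07,-3.24,-0.39,0,0,0,1],[-2.07,-3.24,-0.39,0,0,0,1],[-2.07,-3.24,-0.39,0,0,0,1],[-2.07,-3.24,-0.39,0,0,0,1],[-2.07,-3.24,-0.39,0,0,0,1],[-2.07,-3.24,-0.39,0,0,0,1],[-2.07,-3.24,-0.39,0,0,0,1],[-2.07,-3.24,-0.39,0,0,0,1],[-2.07,-3.24,-0.39,0,0,0,1],[-2.07,-3.24,-0.39,0,0,0,1],[-2.07,-3.24,-0.39,0,0,0,1],[-2.07,-3.24,-0.39,0,0,0,1],[-2.07,-3.24,-0.39,0,0,0,1],[0,0,0,0,0,0,1],[0,0,0,0,0,0,1]]}}

```text
time: 1.65
tool_pos: [0.4719, 0.1695, 0.3009]
tool_rot: [-0.0, 0.001, 1.0, 0.0]
contact_force: [0.3, 0.5, -0.5]
gripper_width: 1.001
grasp_force: 0.0
```

Run:
```python
import pickle
from h import *
from plant import manip
f=manip.grab_frame("wrist"); st=manip.state(); print(st["time"],st["tool_pos"],rotm(st["tool_rot"]).round(3).tolist(),st["joint_pos"].round(2))
pickle.dump((f,st),open("w1.pkl","wb")); cv2.imwrite("pics/w1.png",f["img"])
```

```text
1.7 [0.47119516 0.17063294 0.30065183] [[-1.0, -0.0, -0.001], [-0.0, 1.0, 0.0], [0.001, 0.0, -1.0]] [ 0.2  -0.27  1.83  0.    1.59 -1.37]
```

View pics/w1.png

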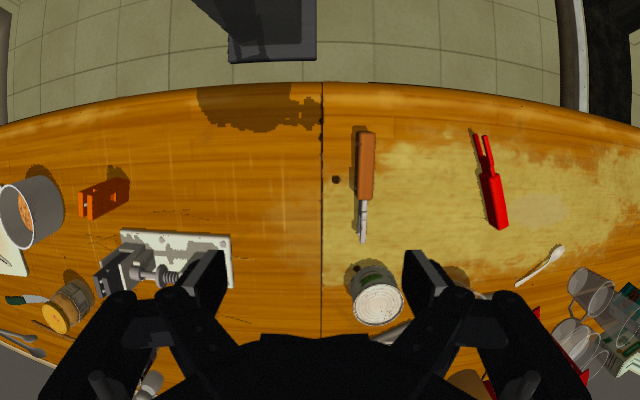

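Wrist view: tool handle top from (365,132) to (363,200) with the prongs to (362,242), pointing away from the robot; dock at (175,260), orange decoy at (104,198), canister at (30,210). Measuring the handle and the dock.

```bash
python3 - <<'E'
import pickle
from h import *
f,st=pickle.load(open("w1.pkl","rb")); im=f["img"]; hsv=cv2.cvtColor(im,cv2.COLOR_BGR2HSV)
for y in(140,165,190,208,225,238): print(y,[tuple(int(v) for v in hsv[y,x]) for x in range(350,380,2)])
E
python3 - <<'E'
import pickle,sys
sys.path.insert(0,".")
from h import *
f,st=pickle.load(open("w1.pkl","rb"))
a=cv2.resize(f["img"][120:250,340:390],None,fx=4,fy=4,interpolation=cv2.INTER_CUBIC)
b=cv2.resize(f["img"][215:305,85:240],None,fx=3.8,fy=3.8,interpolation=cv2.INTER_CUBIC)
c=np.zeros((520,800,3),np.uint8); c[:,:200]=a; c[:342,205:205+589]=b[:342,:589]
cv2.imwrite("pics/c2.png",c)
E
```

```text
140 [(18, 255, 159), (18, 255, 95), (17, 244, 90), (12, 196, 39), (12, 202, 48), (13, 213, 126), (14, 213, 174), (13, 206, 167), (14, 212, 162), (14, 210, 164), (13, 211, 162), (14, 211, 163), (14, 212, 141), (18, 243, 164), (18, 234, 168)]
165 [(18, 233, 166), (17, 222, 99), (18, 228, 93), (11, 182, 42), (13, 212, 83), (13, 208, 156), (14, 212, 170), (13, 209, 165), (14, 215, 161), (13, 210, 163), (13, 213, 163), (13, 211, 156), (16, 221, 134), (18, 229, 168), (19, 220, 169)]
190 [(22, 180, 171), (22, 179, 147), (17, 155, 46), (15, 184, 43), (13, 206, 126), (14, 212, 170), (14, 212, 161), (14, 208, 159), (13, 210, 165), (14, 211, 163), (13, 210, 159), (13, 216, 136), (22, 171, 170), (23, 164, 174), (23, 164, 177)]
208 [(22, 167, 170), (22, 169, 173), (22, 165, 108), (22, 171, 103), (20, 110, 67), (15, 23, 44), (17, 34, 159), (16, 32, 189), (16, 23, 166), (24, 161, 176), (24, 158, 178), (24, 162, 176), (23, 161, 176), (23, 165, 173), (23, 167, 174)]
225 [(23, 154, 184), (23, 161, 108), (22, 168, 105), (23, 152, 92), (14, 34, 82), (13, 31, 57), (14, 32, 165), (13, 30, 193), (21, 104, 144), (23, 162, 178), (23, 156, 178), (24, 152, 181), (24, 155, 179), (24, 153, 180), (24, 156, 180)]
238 [(24, 155, 183), (23, 153, 180), (23, 153, 183), (23, 158, 182), (23, 151, 169), (11, 37, 96), (13, 34, 182), (14, 27, 177), (24, 155, 179), (24, 158, 177), (23, 158, 178), (23, 158, 177), (23, 158, 177), (23, 159, 176), (23, 161, 176)]
```

View pics/c2.png

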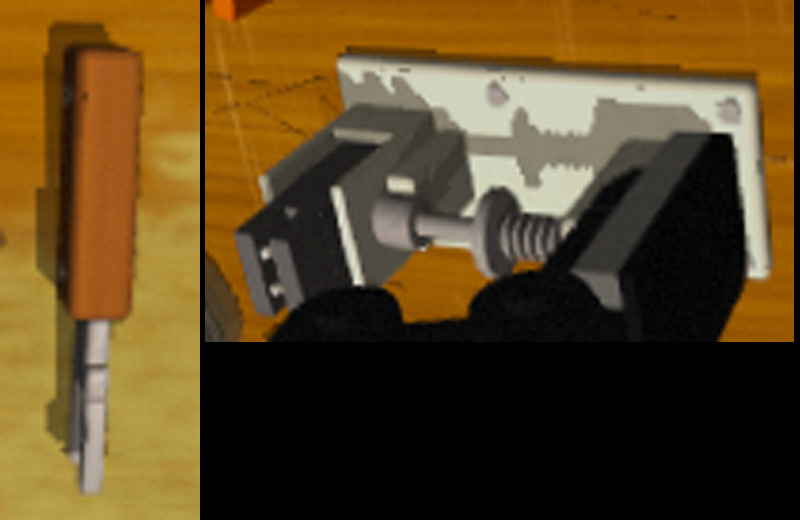

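The crop shows the handle's top face clearly (bright, hue about 14) with the steel fork ahead of it, and the dock with block, bushing, collar and spring. Fitting the handle top at z 36 mm.

Run:
```python
import pickle
from h import *
f,st=pickle.load(open("w1.pkl","rb")); im=f["img"]; hsv=cv2.cvtColor(im,cv2.COLOR_BGR2HSV)
m=cv2.inRange(hsv,(9,195,115),(16,225,200)); m[:120]=0;m[210:]=0;m[:,:345]=0;m[:,385:]=0
c=max(cv2.findContours(m,0,2)[0],key=cv2.contourArea)[:,0].astype(float)
P=np.array([onz(f,p,.036,True)[:2] for p in c])
r=cv2.minAreaRect((P*1000).astype(np.float32)); print(r, cv2.boxPoints(r).round(1).tolist())
# fork top prong at z=.037 (19+10+8)
m=cv2.inRange(hsv,(0,0,140),(20,60,255)); m[:200]=0;m[246:]=0;m[:,:354]=0;m[:,374:]=0
c=max(cv2.findContours(m,0,2)[0],key=cv2.contourArea)[:,0].astype(float)
P=np.array([onz(f,p,.037,True)[:2] for p in c])
r=cv2.minAreaRect((P*1000).astype(np.float32)); print(r, cv2.boxPoints(r).round(1).tolist())
```

```text
((466.2447204589844, 237.2134552001953), (20.033784866333008, 86.45323944091797), 89.63136291503906) [[423.0, 227.5], [509.3999938964844, 226.89999389648438], [509.5, 247.0], [423.1000061035156, 247.5]]
((548.6146850585938, 236.43785095214844), (43.17654037475586, 6.030676364898682), 0.5414124131202698) [[527.0, 239.1999969482422], [527.0999755859375, 233.1999969482422], [570.2000122070312, 233.60000610351562], [570.2000122070312, 239.6999969482422]]
```

Handle fits 88 x 21 mm at (0.466, 0.237), yaw about 0, and the prong tip at 0.570 agrees with the drawing. I'll grip near the front of the handle at (0.489, 0.237).

{"api": "move_arm", "payload": {"rows": [[-0.89,3.32,2,0,0,0.4,1],[-0.89,3.32,2,0,0,0,1],[0,0,4,0,0,0,1],[0,0,4,0,0,0,1],[0,0,4,0,0,0,1],[0,0,4,0,0,0,1],[0,0,4,0,0,0,1],[0,0,2.5,0,0,0,1],[0,0,1.2,0,0,0,1],[0,0,0,0,0,0,1],[0,0,0,0,0,0,-1],[0,0,0,0,0,0,-1],[0,0,0,0,0,0,-1],[0,0,0,0,0,0,-1],[0,0,0,0,0,0,-1],[0,0,0,0,0,0,-1]]}}

```text
time: 3.03
tool_pos: [0.4904, 0.2378, 0.0257]
tool_rot: [0.002, 0.002, 1.0, 0.0]
contact_force: [0.3, 0.2, 9.8]
gripper_width: 0.249
grasp_force: 61.0
```

{"api": "move_arm", "payload": {"rows": [[0,0,-2,0,0,0,-1],[0,0,-4,0,0,0,-1],[0,0,-3,0,0,0,-1],[0.7,-3,-2.3,0,0,0,-1],[0.7,-3,-2.3,0,0,0,-1],[0.7,-3,-2.3,0,0,0,-1],[0.7,-3,-2.3,0,0,0,-1],[0.7,-3,-2.3,0,0,0,-1],[0.7,-3,-2.3,0,0,0,-1],[0,0,0,0,0,0,-1],[0,0,0,0,0,0,-1]]}}

```text
time: 3.95
tool_pos: [0.4467, 0.0565, 0.2537]
tool_rot: [0.002, 0.004, 1.0, 0.0]
contact_force: [0.0, -0.4, -2.3]
gripper_width: 0.245
grasp_force: 59.7
```

Run:
```python
import pickle
from h import *
from plant import manip
f=manip.grab_frame("wrist"); st=manip.state(); print(st["time"],st["tool_pos"],rotm(st["tool_rot"]).round(3).tolist(),st["gripper_width"])
pickle.dump((f,st),open("w2.pkl","wb"))
im=f["img"]; a=im[150:350,20:420]; cv2.imwrite("pics/w2.png",cv2.resize(a,(800,400),interpolation=cv2.INTER_CUBIC))
print(im.shape)
```

```text
4.0 [0.44607916 0.05734775 0.25203925] [[-1.0, 0.006, 0.001], [0.006, 1.0, 0.001], [-0.001, 0.001, -1.0]] 0.24679294595177273
(400, 640, 3)
```

View pics/w2.png

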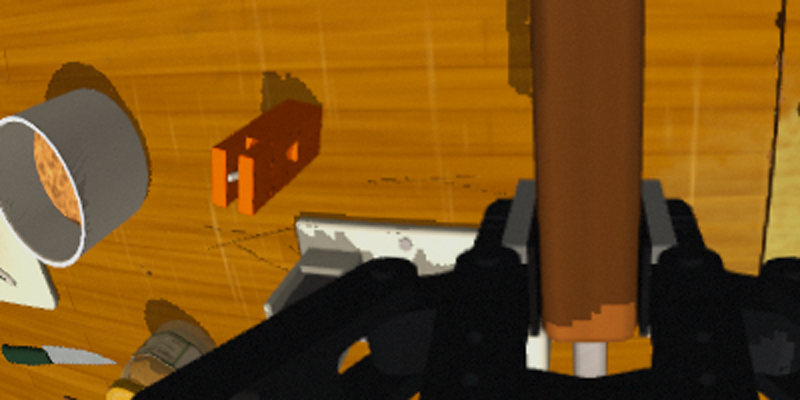

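This crop shows the tool held square in the jaws, but the gripper hides the dock; the decoy is at crop (265,155). I'll locate the dock from the first wrist frame plus the scene and side frames.

Run:
```python
import pickle
from h import *
f,st=pickle.load(open("w1.pkl","rb")); d=pickle.load(open("f0.pkl","rb")); s=d["scene"]; sd=d["side"]
W=lambda x,y:(85+(x-205)/3.8,215+y/3.8); S=lambda x,y:(190+x/3,180+y/3)
for n,p in(("FL(-y)",W(338,60)),("FR(+y)",W(754,84)),("BR(+y)",W(768,277))): print("w1",n,onz(f,p,.012,True).round(4))
for n,p in(("F+y",S(348,174)),("F-y",S(497,250)),("B-y",S(562,216))): print("sc",n,onz(s,p,.012).round(4))
print("collar w1",onz(f,W(492,232),.065,True).round(4),"bush",onz(f,W(395,222),.065,True).round(4),"scene",onz(s,S(447,138),.065).round(4))
# white mask of plate in w1: fit front edge line
im=f["img"]; hsv=cv2.cvtColor(im,cv2.COLOR_BGR2HSV)
m=cv2.inRange(hsv,(0,0,60),(60,75,255)); E=[]
for x in range(124,226,2):
    col=np.where(m[218:260,x]>0)[0]
    if len(col): E.append((x,218+col[0]-.5))
P=np.array([onz(f,p,.012,True)[:2] for p in E]); v=cv2.fitLine(P.astype(np.float32),cv2.DIST_HUBER,0,.001,.001).ravel(); print("front edge",v, "res",P[::8].round(4).tolist())
E=[]
for y in range(242,285,2):
    r=np.where(m[y,215:250]>0)[0]
    if len(r): E.append((215+r[-1]+.5,y))
P=np.array([onz(f,p,.012,True)[:2] for p in E]); v=cv2.fitLine(P.astype(np.float32),cv2.DIST_HUBER,0,.001,.001).ravel(); print("+y edge",v,P[::5].round(4).tolist())
a=cv2.resize(sd["img"][185:300,285:420],None,fx=4.4,fy=4.4,interpolation=cv2.INTER_CUBIC); cv2.imwrite("pics/c3.png",a)
# orange decoy in w1
m=cv2.inRange(hsv,(3,200,60),(10,255,255)); m[:,200:]=0
n,l,stt,ce=cv2.connectedComponentsWithStats(m); print(stt[1:][stt[1:,4]>30],)
```

```text
w1 FL(-y) [ 0.5691 -0.1512  0.012 ]
w1 FR(+y) [0.5738 0.0453 0.012 ]
w1 BR(+y) [0.6616 0.0415 0.012 ]
sc F+y [0.5704 0.0341 0.012 ]
sc F-y [ 0.572  -0.1567  0.012 ]
sc B-y [ 0.656  -0.1575  0.012 ]
collar w1 [ 0.6167 -0.0535  0.065 ] bush [ 0.6163 -0.0994  0.065 ] scene [ 0.6169 -0.051   0.065 ]
front edge [ 0.03053401  0.9995337   0.5689929  -0.04792828] res [[0.5665, -0.1419], [0.5671, -0.109], [0.5678, -0.0782], [0.5686, -0.049], [0.5695, -0.0214], [0.5705, 0.0052], [0.5715, 0.0307]]
+y edge [ 0.9994468  -0.03325745  0.6067441   0.04437858] [[0.5816, 0.0445], [0.598, 0.0444], [0.615, 0.0442], [0.6324, 0.0438], [0.6505, 0.0434]]
[[ 81 178  48  41 695]]
```

View pics/c3.png

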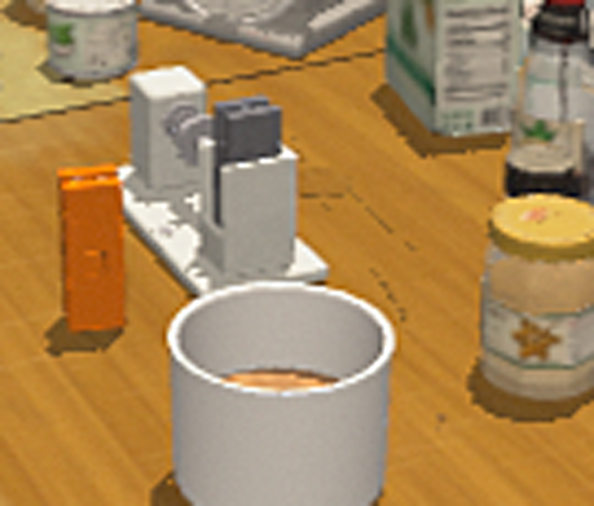

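Dock: yaw -0.03 rad, bar axis at x 0.617, shank at about (0.617, -0.072, 0.065). The bushing at y -0.099 and the plate edges agree with the given sizes. The side crop shows the decoy at crop (90,245) clear of the path. Moving to the pre-insertion pose.

{"api": "move_arm", "payload": {"rows": [[0,0,0,0,0,1.4,-1],[-0.13,-2.05,3,0,0,0,-1],[-0.13,-2.05,3,0,0,0,-1],[-0.13,-2.05,3,0,0,0,-1],[-0.13,-2.05,3,0,0,0,-1],[-0.13,-2.05,3,0,0,0,-1],[-0.13,-2.05,3,0,0,0,-1],[0,0,0,0,0,0,-1],[0,0,0,0,0,0,-1]]}}

```text
time: 4.75
tool_pos: [0.4479, -0.0643, 0.0684]
tool_rot: [-0.004, 0.015, 1.0, 0.001]
contact_force: [0.8, 0.4, -0.9]
gripper_width: 0.249
grasp_force: 59.6
```

Run:
```python
import pickle
from h import *
from plant import manip
st=manip.state(); print(st["time"],st["tool_pos"],rotm(st["tool_rot"]).round(3).tolist(),st["contact_force"])
s=manip.grab_frame("scene"); sd=manip.grab_frame("side"); w=manip.grab_frame("wrist"); pickle.dump((s,sd,w),open("p3.pkl","wb"))
a=cv2.resize(s["img"][180:300,250:430],None,fx=4,fy=4,interpolation=cv2.INTER_CUBIC)
cv2.imwrite("pics/c4.png",a)
f2,_=pickle.load(open("w2.pkl","rb"))
for p in((213,150),(253,157),(213,207),(253,213)): print(onz(f2,(20+p[0]/2,150+p[1]/2),.1,True).round(3))
F=np.array([.617,-.072,.065]);print(proj(s,F),(proj(s,F)-[250,180])*4)
R=rotm(st["tool_rot"]);fk=st["tool_pos"]+R@[-.064,-.001,.0067]; print(fk,(proj(s,fk)-[250,180])*4)
```

```text
4.75 [ 0.4478513  -0.06434223  0.06835824] [[-1.0, 0.03, -0.008], [0.03, 1.0, 0.003], [0.008, 0.003, -1.0]] [ 0.79360996  0.43266279 -0.91372849]
[ 0.482 -0.148  0.1  ]
[ 0.485 -0.122  0.1  ]
[ 0.517 -0.157  0.1  ]
[ 0.519 -0.129  0.1  ]
[344.53857215 228.54357908] [378.15428861 194.17431631]
[ 0.5117381  -0.06726755  0.06116039] [258.90287848 249.47835214]
```

View pics/c4.png

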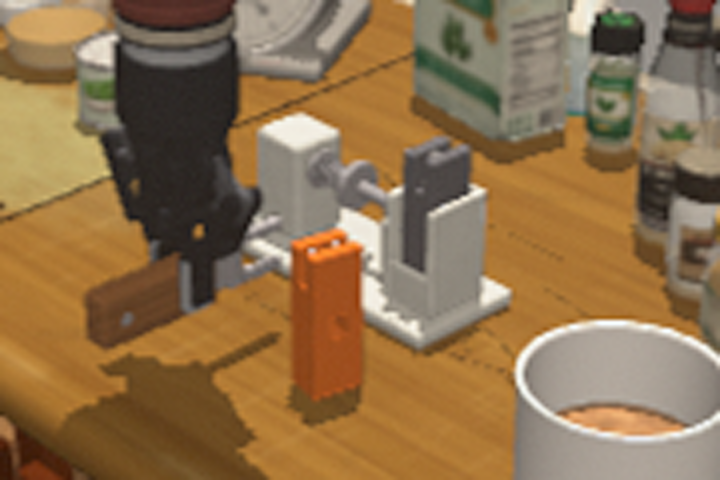

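Fork prong tips at crop (275,245), shank at (375,190), as predicted. Raising 3 mm and going in.

{"api": "move_arm", "payload": {"rows": [[0,-0.15,-0.35,0,0,0,-1],[-2,0,0,0,0,0,-1],[-2,0,0,0,0,0,-1],[-1.5,0,0,0,0,0,-1],[-1.5,0,0,0,0,0,-1],[-1.5,0,0,0,0,0,-1],[-1,0,0,0,0,0,-1],[-1,0,0,0,0,0,-1],[0,0,0,0,0,0,-1],[0,0,0,0,0,0,-1]]}}

```text
time: 5.73
tool_pos: [0.5558, -0.07, 0.0761]
tool_rot: [0.0, 0.014, 1.0, -0.0]
contact_force: [0.2, -0.5, -1.6]
gripper_width: 0.248
grasp_force: 59.6
```

Run:
```python
import pickle
from h import *
from plant import manip
st=manip.state(); print(st["time"],st["tool_pos"],rotm(st["tool_rot"]).round(3).tolist(),st["contact_force"])
s=manip.grab_frame("scene"); sd=manip.grab_frame("side")
a=cv2.resize(s["img"][195:275,290:390],None,fx=5,fy=5,interpolation=cv2.INTER_CUBIC)
cv2.imwrite("pics/c5.png",a)
```

```text
5.7333 [ 0.55579457 -0.06996187  0.07613229] [[-1.0, 0.029, 0.001], [0.029, 1.0, -0.0], [-0.001, -0.0, -1.0]] [ 0.2435787  -0.53492919 -1.57250347]
```

View pics/c5.png

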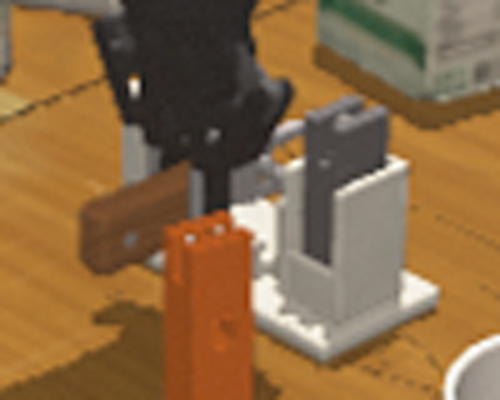

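The crop shows the fork around the bar with no contact force. I'm 4 mm high, so lower slightly and begin moving sideways.

{"api": "move_arm", "payload": {"rows": [[0,0,0.4,0,0,0,-1],[0,0.5,0,0,0,0,-1],[0,0.5,0,0,0,0,-1],[0,0.4,0,0,0,0,-1],[0,0.2,0,0,0,0,-1],[0,0.2,0,0,0,0,-1],[0,0,0,0,0,0,-1]]}}

```text
time: 6.42
tool_pos: [0.5553, -0.0528, 0.0713]
tool_rot: [-0.001, 0.015, 1.0, -0.001]
contact_force: [-1.4, -4.7, -2.9]
gripper_width: 0.251
grasp_force: 59.5
```

{"api": "move_arm", "payload": {"rows": [[0,0.2,0,0,0,0,-1],[0,0.2,0,0,0,0,-1],[0,0.2,0,0,0,0,-1],[0,0.2,0,0,0,0,-1],[0,0.2,0,0,0,0,-1],[0,0,0,0,0,0,-1]]}}

```text
time: 6.92
tool_pos: [0.5556, -0.0432, 0.0712]
tool_rot: [-0.001, 0.015, 1.0, -0.001]
contact_force: [-1.7, -7.3, -3.7]
gripper_width: 0.25
grasp_force: 59.5
```

{"api": "move_arm", "payload": {"rows": [[0,0.15,0,0,0,0,-1],[0,0.15,0,0,0,0,-1],[0,0.1,0,0,0,0,-1],[0,0,0,0,0,0,-1],[0,0,0,0,0,0,-1],[0,0,0,0,0,0,-1],[0,0,0,0,0,0,-1],[0,0,0,0,0,0,-1]]}}

```text
time: 7.58
tool_pos: [0.5557, -0.0396, 0.0713]
tool_rot: [-0.001, 0.015, 1.0, -0.002]
contact_force: [-0.7, -7.9, -3.0]
gripper_width: 0.246
grasp_force: 59.5
```

```bash
cat > top.py <<'E'
import pickle
from h import *
from plant import manip
d=pickle.load(open("f0.pkl","rb"))
st=manip.state(); print(st["time"],st["tool_pos"],st["contact_force"])
# scene & side: insert top row = topmost dark grey pixel row in column near the insert
for n,(x0,x1,y0,y1) in(("scene",(345,375,195,250)),("side",(330,352,190,235))):
    g=manip.grab_frame(n)
    for f in(d[n],g):
        h=cv2.cvtColor(f["img"][y0:y1,x0:x1],cv2.COLOR_BGR2HSV)
        m=cv2.inRange(h,(100,10,30),(135,90,130)); ys,xs=np.where(m); print(n,len(ys),(np.percentile(ys,[2,50]),np.percentile(xs,[5,95])) if len(ys) else "")
E
python3 top.py
```

```text
7.5833 [ 0.55570439 -0.03956841  0.07127056] [-0.6536697  -7.86451396 -3.02028628]
scene 0 
scene 0 
side 16 (array([18. , 20.5]), array([ 4., 17.]))
side 16 (array([11.3, 16.5]), array([ 4.  , 17.25]))
```

The insert's top rose 7 px in the side view, about 22 mm, under 7.9 N of press, so it has popped. Backing out, then laying the tool on the clear worktop in front.

{"api": "move_arm", "payload": {"rows": [[0,-0.5,0,0,0,0,-1],[0,-0.7,0,0,0,0,-1],[0,-0.7,0,0,0,0,-1],[0,-0.6,0,0,0,0,-1],[0,-0.3,0,0,0,0,-1],[0,0,0,0,0,0,-1],[2,0,0,0,0,0,-1],[3,0,0,0,0,0,-1],[3,0,0,0,0,0,-1],[3,0,0,0,0,0,-1],[1,0,0,0,0,0,-1],[0,2.5,0.8,0,0,0,-1],[0,2.5,0.8,0,0,0,-1],[0,2.5,0.8,0,0,0,-1],[0,2.5,0.8,0,0,0,-1],[0,2,0.4,0,0,0,-1],[0,0,0.2,0,0,0,-1],[0,0,0,0,0,0,-1],[0,0,0,0,0,0,-1],[0,0,0,0,0,0,-1]]}}

```text
time: 9.35
tool_pos: [0.4394, 0.0568, 0.0339]
tool_rot: [0.0, 0.015, 1.0, -0.0]
contact_force: [1.2, -0.6, -1.6]
gripper_width: 0.245
grasp_force: 59.9
```

```bash
python3 top.py
python3 - <<'E'
from plant import manip
from h import *
print(rotm(manip.state()["tool_rot"]).round(4).tolist())
E
```

```text
9.35 [0.4393737  0.05680085 0.03393344] [ 1.21402788 -0.59963236 -1.5781042 ]
scene 0 
scene 1 (array([26., 26.]), array([22., 22.]))
side 16 (array([18. , 20.5]), array([ 4., 17.]))
side 24 (array([11., 18.]), array([ 5., 18.]))
[[-0.9995, 0.0306, 0.0009], [0.0306, 0.9995, -0.0001], [-0.0009, -0.0001, -1.0]]
```

{"api": "move_arm", "payload": {"rows": [[0,0,0.4,0,0,0,-1],[0,0,0.2,0,0,0,-1],[0,0,0.1,0,0,0,-1],[0,0,0,0,0,0,-1],[0,0,0,0,0,0,-1]]}}

```text
time: 9.87
tool_pos: [0.4388, 0.0573, 0.0263]
tool_rot: [-0.0, 0.015, 1.0, 0.0]
contact_force: [0.4, -0.4, -1.5]
gripper_width: 0.246
grasp_force: 59.9
```

{"api": "move_arm", "payload": {"rows": [[0,0,0.1,0,0,0,-1],[0,0,0.05,0,0,0,-1],[0,0,0,0,0,0,-1]]}}

```text
time: 10.12
tool_pos: [0.4392, 0.0573, 0.0257]
tool_rot: [-0.0, 0.015, 1.0, -0.0]
contact_force: [-3.2, -0.2, 4.4]
gripper_width: 0.248
grasp_force: 60.8
```

Tool is down. Release, rise, and take a wrist look at the raised insert.

{"api": "move_arm", "payload": {"rows": [[0,0,0,0,0,0,0.2],[0,0,0,0,0,0,0.2],[0,0,0,0,0,0,0.2],[0,0,0,0,0,0,0.2],[0,0,-2,0,0,0,0.2],[0,0,-4,0,0,0,0.2],[0,0,-4,0,0,0,0.2],[-1.5,-1,-3.5,0,0,0,0.2],[-1.5,-1,-3.5,0,0,0,0.2],[-1.5,-1,-3.5,0,0,0,0.2],[-1.5,-1,-3.5,0,0,0,0.2],[0,0,-3.5,0,0,0,0.2],[0,0,0,0,0,0,0.2],[0,0,0,0,0,0,0.2]]}}

```text
time: 11.28
tool_pos: [0.4992, 0.0153, 0.3031]
tool_rot: [0.003, 0.015, 1.0, -0.0]
contact_force: [-0.6, 0.5, -0.2]
gripper_width: 0.597
grasp_force: 0.0
```

Run:
```python
import pickle
from h import *
from plant import manip
st=manip.state(); print(st["time"],st["tool_pos"],rotm(st["tool_rot"]).round(3).tolist(),st["contact_force"])
w=manip.grab_frame("wrist");s=manip.grab_frame("scene"); sd=manip.grab_frame("side"); pickle.dump((w,s,sd,st),open("p6.pkl","wb"))
a=cv2.resize(s["img"][190:280,330:390],None,fx=4,fy=4,interpolation=cv2.INTER_CUBIC)
b=cv2.resize(sd["img"][185:275,305:365],None,fx=4,fy=4,interpolation=cv2.INTER_CUBIC)
X=np.array([.617,-.13,.142]); p=proj(w,X,True).astype(int); print(p)
x0=max(0,p[0]-50);y0=max(0,p[1]-60); c=cv2.resize(w["img"][y0:y0+120,x0:x0+100],None,fx=3,fy=3,interpolation=cv2.INTER_CUBIC)
o=np.zeros((360,800,3),np.uint8); o[:,:240]=a;o[:,245:485]=b; o[:c.shape[0],490:490+c.shape[1]]=c; print(x0,y0)
cv2.imwrite("pics/c6.png",o)
```

```text
11.2833 [0.49915973 0.01530267 0.30305884] [[-1.0, 0.03, 0.006], [0.03, 1.0, -0.001], [-0.006, -0.0, -1.0]] [-0.61751399  0.45587123 -0.17561719]
[190 293]
140 233
```

View pics/c6.png

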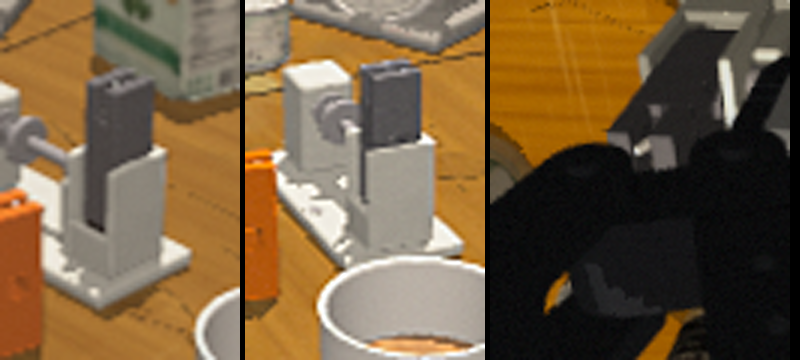

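Confirmed: the grey insert stands clearly higher in the pocket in both views (scene crop top (120,80), side crop top (391,68)), and the bar has sprung back beside it. Locating its top centre from several rays, and the canister rim.

Run:
```python
import pickle
from h import *
w1,_=pickle.load(open("w1.pkl","rb")); d=pickle.load(open("f0.pkl","rb")); w,s,sd,st=pickle.load(open("p6.pkl","rb"))
W=lambda x,y:(85+(x-205)/3.8,215+y/3.8)
for p in((237,235),(262,312),(300,290),(275,213)): print("w1",onz(w1,W(*p),.12,True).round(4))
print("scene pinned",onz(s,(190+507/3,180+112/3),.12).round(4))
a,b=(330+120/4,190+80/4),(305+(391-245)/4,185+68/4)
print("scene",onz(s,a,.142).round(4),"side",onz(sd,b,.142).round(4))
# pocket cheek top back/-y outer corner etc: scene crop c6 right corner of pocket (165,153)
print("pocket x+,y- corner scene",onz(s,(330+165/4,190+153/4),.09).round(4),"side",onz(sd,(305+(435-245)/4,185+142/4),.09).round(4))
# segment insert top in scene via gray-value: print refined bounding by mask
for n,f,(x0,x1,y0,y1) in(("scene",s,(335,390,195,235)),("side",sd,(325,360,190,222))):
    h=cv2.cvtColor(f["img"][y0:y1,x0:x1],cv2.COLOR_BGR2HSV); m=cv2.inRange(h,(0,0,40),(180,60,130))
    k,l,t,c=cv2.connectedComponentsWithStats(m); i=1+t[1:,4].argmax(); print(n,t[i][:4]+[x0,y0,0,0])
# canister rim: bright ring, ellipse; rays to z=.09 for outer rim
f=d["scene"]; h=cv2.cvtColor(f["img"],cv2.COLOR_BGR2HSV); m=cv2.inRange(h,(0,0,150),(180,40,255)); m[:255]=0;m[325:]=0;m[:,:370]=0;m[:,440:]=0
for n,f,box in(("scene",d["scene"],(370,440,255,330)),("side",d["side"],(315,382,240,310)),("w1",w1,(0,70,170,255))):
    x0,x1,y0,y1=box; h=cv2.cvtColor(f["img"],cv2.COLOR_BGR2HSV); m=np.zeros(h.shape[:2],np.uint8); m[y0:y1,x0:x1]=cv2.inRange(h,(0,0,95),(180,60,255))[y0:y1,x0:x1]
    c=max(cv2.findContours(m,0,1)[0],key=cv2.contourArea)[:,0]
    P=np.array([onz(f,p,.09,n=="w1")[:2] for p in c])
    if n!="w1":   # use upper half of outline only (far rim)
        cut=np.median(c[:,1]); P=P[c[:,1]<y0+ (c[:,1].min()-y0)+14]
    A=np.c_[2*P,np.ones(len(P))]; q=np.linalg.lstsq(A,(P**2).sum(1),rcond=None)[0]; print(n,q[:2].round(4),"r",np.sqrt(q[2]+q[0]**2+q[1]**2).round(4),len(P),c.min(0),c.max(0))
```

```text
w1 [ 0.5971 -0.1366  0.12  ]
w1 [ 0.6303 -0.1362  0.12  ]
w1 [ 0.6173 -0.112   0.12  ]
w1 [ 0.5855 -0.1133  0.12  ]
scene pinned [ 0.6123 -0.1276  0.12  ]
scene [ 0.6121 -0.1306  0.142 ] side [ 0.6093 -0.1379  0.142 ]
pocket x+,y- corner scene [ 0.6333 -0.1523  0.09  ] side [ 0.6329 -0.1589  0.09  ]
scene [350 195  40  40]
side [325 201  24  21]
scene [ 0.5239 -0.3497] r 0.0592 60 [379 260] [433 321]
side [ 0.5332 -0.2863] r 0.048 72 [319 240] [374 305]
w1 [ 0.5404 -0.3604] r 0.0677 199 [  0 184] [ 36 254]
```

Insert centre about (0.614, -0.131), consistent with the bushing face plus the pocket size. Going above it with the jaws open, then centring with the wrist view.

{"api": "move_arm", "payload": {"rows": [[-2.38,-2.86,0.9,0,0,0,1],[-2.38,-2.86,0.9,0,0,0,1],[-2.38,-2.86,0.9,0,0,0,1],[-2.38,-2.86,0.9,0,0,0,1],[-2.38,-2.86,0.9,0,0,0,1],[0,0,2,0,0,0,1],[0,0,2,0,0,0,1],[0,0,1.8,0,0,0,1],[0,0,0,0,0,0,1],[0,0,0,0,0,0,1],[0,0,0,0,0,0,1]]}}

```text
time: 12.35
tool_pos: [0.6124, -0.1305, 0.1971]
tool_rot: [-0.0, 0.015, 1.0, 0.0]
contact_force: [0.6, 0.7, 0.2]
gripper_width: 0.999
grasp_force: 0.0
```

Run:
```python
import pickle
from h import *
from plant import manip
st=manip.state(); print(st["time"],st["tool_pos"],rotm(st["tool_rot"]).round(3).tolist(),st["contact_force"])
w=manip.grab_frame("wrist"); pickle.dump((w,st),open("p7.pkl","wb"))
g=cv2.cvtColor(w["img"],cv2.COLOR_BGR2GRAY); h=cv2.cvtColor(w["img"],cv2.COLOR_BGR2HSV)
for X in((.614,-.131,.142),(.596,-.131,.142),(.632,-.131,.142),(.596,-.117,.142),(.614,-.131,.09)): print(X,proj(w,X,True).round(1))
p=proj(w,(.614,-.131,.142),True).astype(int)
for r in range(p[1]-40,min(400,p[1]+32),6): print(r,[int(v) for v in g[r,230:400:4]])
```

```text
12.35 [ 0.61241137 -0.13053823  0.19709845] [[-1.0, 0.029, -0.0], [0.029, 1.0, 0.0], [0.0, 0.0, -1.0]] [0.55593384 0.68998479 0.2267431 ]
(0.614, -0.131, 0.142) [312.4 232.4]
(0.596, -0.131, 0.142) [311.5 204.5]
(0.632, -0.131, 0.142) [313.3 258.4]
(0.596, -0.117, 0.142) [334.7 203.8]
(0.614, -0.131, 0.09) [312.7 207.9]
192 [114, 112, 117, 112, 113, 110, 110, 110, 111, 113, 113, 112, 114, 97, 83, 144, 157, 43, 36, 35, 34, 37, 37, 38, 35, 35, 34, 65, 199, 164, 132, 129, 129, 122, 226, 228, 229, 229, 230, 229, 148, 229, 228]
198 [117, 117, 123, 117, 115, 114, 113, 113, 112, 112, 114, 112, 112, 112, 111, 144, 159, 36, 35, 36, 36, 68, 71, 69, 33, 36, 34, 53, 229, 182, 187, 188, 179, 182, 168, 169, 165, 166, 165, 161, 161, 159, 160]
204 [121, 119, 122, 118, 119, 120, 118, 116, 119, 119, 117, 115, 116, 114, 115, 220, 143, 47, 44, 48, 40, 72, 69, 70, 42, 45, 44, 42, 230, 175, 189, 201, 208, 213, 161, 166, 165, 167, 170, 170, 168, 171, 173]
210 [99, 106, 109, 103, 106, 105, 105, 107, 106, 106, 104, 106, 107, 107, 110, 217, 147, 67, 67, 67, 62, 122, 111, 125, 115, 68, 68, 68, 230, 121, 137, 1
[... 1086 characters left out ...]
118, 117, 117, 117, 115, 115, 115, 127, 119]
246 [110, 111, 111, 116, 109, 110, 114, 110, 98, 111, 111, 116, 109, 110, 111, 110, 109, 124, 125, 127, 97, 112, 110, 102, 125, 127, 130, 111, 108, 109, 108, 107, 107, 111, 107, 107, 105, 107, 106, 106, 106, 125, 107]
252 [112, 111, 110, 112, 111, 110, 112, 111, 113, 112, 110, 116, 112, 112, 112, 112, 110, 122, 125, 125, 98, 112, 113, 117, 126, 126, 127, 104, 113, 116, 114, 113, 113, 110, 112, 112, 108, 109, 108, 108, 107, 122, 96]
258 [107, 108, 108, 109, 109, 108, 110, 108, 108, 110, 107, 109, 105, 110, 105, 108, 105, 103, 104, 102, 106, 107, 109, 110, 104, 103, 101, 108, 106, 107, 107, 107, 105, 105, 105, 105, 103, 104, 105, 105, 106, 101, 106]
```

Row profile: the insert's top face spans columns 297–340 with the slot at 310–325, centre about 318, against 313 for the jaw plane. So shift +3 mm in y and descend, closing in stages.

{"api": "move_arm", "payload": {"rows": [[0,0.28,0,0,0,0,1],[0,0,3,0,0,0,1],[0,0,3,0,0,0,1],[0,0,1.5,0,0,0,1],[0,0,0.6,0,0,0,1],[0,0,0,0,0,0,1],[0,0,0,0,0,0,-0.2],[0,0,0,0,0,0,-0.2],[0,0,0,0,0,0,-0.2],[0,0,0,0,0,0,-0.2],[0,0,0,0,0,0,-0.2]]}}

```text
time: 13.32
tool_pos: [0.6132, -0.1282, 0.1171]
tool_rot: [0.001, 0.015, 1.0, -0.0]
contact_force: [-0.4, 0.3, -0.1]
gripper_width: 0.399
grasp_force: 0.0
```

No contact at 34 mm. Closing onto it.

{"api": "move_arm", "payload": {"rows": [[0,0,0,0,0,0,-0.28],[0,0,0,0,0,0,-0.28],[0,0,0,0,0,0,-1],[0,0,0,0,0,0,-1],[0,0,0,0,0,0,-1]]}}

```text
time: 13.73
tool_pos: [0.6127, -0.1284, 0.1163]
tool_rot: [0.0, 0.015, 1.0, -0.0]
contact_force: [-1.6, -2.0, 2.2]
gripper_width: 0.319
grasp_force: 59.0
```

{"api": "move_arm", "payload": {"rows": [[0,0,-0.5,0,0,0,-1],[0,0,-1,0,0,0,-1],[0,0,-2,0,0,0,-1],[0,0,-3,0,0,0,-1],[0,0,-3,0,0,0,-1],[0,0,0,0,0,0,-1],[0,0,0,0,0,0,-1]]}}

```text
time: 14.32
tool_pos: [0.6142, -0.128, 0.2149]
tool_rot: [0.003, 0.015, 1.0, -0.0]
contact_force: [0.2, 0.4, -1.7]
gripper_width: 0.32
grasp_force: 60.3
```

Run:
```python
import pickle
from h import *
from plant import manip
st=manip.state(); print(st["time"],st["tool_pos"],st["contact_force"],st["gripper_width"])
d=pickle.load(open("f0.pkl","rb")); w,_=pickle.load(open("w2.pkl","rb"))
# canister rim: explicit rim points. scene rim from c1 crop (3x,190,180), side from c3 (4.4x,285,185), w2 crop (2x,20,150)
S=[(567,280),(732,285),(650,242),(650,328)]; D=[(168,340),(393,340),(281,284),(281,393)]; V=[(0,118),(85,215),(60,265),(30,120),(20,245)]
def circ(P):
    A=np.c_[2*P,np.ones(len(P))]; q=np.linalg.lstsq(A,(P**2).sum(1),rcond=None)[0]; return q[:2].round(4),np.sqrt(q[2]+q[0]**2+q[1]**2).round(4)
print(circ(np.array([onz(d["scene"],(190+x/3,180+y/3),.09)[:2] for x,y in S])))
print(circ(np.array([onz(d["side"],(285+x/4.4,185+y/4.4),.09)[:2] for x,y in D])))
print(circ(np.array([onz(w,(20+x/2,150+y/2),.09,True)[:2] for x,y in V])))
s=manip.grab_frame("scene"); h=cv2.cvtColor(s["img"],cv2.COLOR_BGR2HSV)
# tool handle check
m=cv2.inRange(h,(8,120,60),(15,200,140)); m[:190]=0; m[280:]=0; m[:,:240]=0; m[:,330:]=0
k,l,t,c=cv2.connectedComponentsWithStats(m); print("handle",t[1:][t[1:,4]>60].tolist(), proj(s,(.41,.055,.02)))
```

```text
14.3167 [ 0.61419553 -0.12801051  0.21487642] [ 0.17619355  0.39901646 -1.72910803] 0.3203166245833845
(array([ 0.5244, -0.3507]), np.float64(0.0588))
(array([ 0.5206, -0.3562]), np.float64(0.0584))
(array([ 0.5244, -0.3472]), np.float64(0.0603))
handle [[241, 244, 32, 21, 311]] [255.60633009 252.78147824]
```

Canister centre about (0.523, -0.350), radius 59 mm, from three agreeing views; the tool lies where I put it. Carrying the insert over and lowering it.

{"api": "move_arm", "payload": {"rows": [[0.6,-1.6,0,0,0,0,-1],[1.2,-3.2,0,0,0,0,-1],[1.2,-3.2,0,0,0,0,-1],[1.2,-3.2,0,0,0,0,-1],[1.2,-3.2,0,0,0,0,-1],[1.2,-3.2,0,0,0,0,-1],[1.2,-3.2,0,0,0,0,-1],[0.6,-1.7,0,0,0,0,-1],[0,0,0,0,0,0,-1],[0,0,0,0,0,0,-1],[0,0,2,0,0,0,-1],[0,0,2,0,0,0,-1],[0,0,2,0,0,0,-1],[0,0,1.5,0,0,0,-1],[0,0,0.6,0,0,0,-1],[0,0,0,0,0,0,-1],[0,0,0,0,0,0,-1]]}}

```text
time: 15.78
tool_pos: [0.5224, -0.3495, 0.1298]
tool_rot: [-0.0, 0.014, 1.0, 0.0]
contact_force: [-1.1, 0.5, -1.0]
gripper_width: 0.319
grasp_force: 60.3
```

{"api": "move_arm", "payload": {"rows": [[0,0,0.2,0,0,0,-1],[0,0,0.2,0,0,0,-1],[0,0,0.2,0,0,0,-1],[0,0,0.2,0,0,0,-1],[0,0,0.2,0,0,0,-1],[0,0,0,0,0,0,-1]]}}

```text
time: 16.28
tool_pos: [0.5218, -0.3504, 0.1196]
tool_rot: [-0.0, 0.015, 1.0, 0.0]
contact_force: [-0.3, -0.6, -1.8]
gripper_width: 0.321
grasp_force: 60.3
```

{"api": "move_arm", "payload": {"rows": [[0,0,0.15,0,0,0,-1],[0,0,0.15,0,0,0,-1],[0,0,0.15,0,0,0,-1],[0,0,0,0,0,0,-1]]}}

```text
time: 16.62
tool_pos: [0.5218, -0.3503, 0.115]
tool_rot: [-0.0, 0.015, 1.0, 0.0]
contact_force: [0.3, 0.2, -1.1]
gripper_width: 0.323
grasp_force: 60.3
```

{"api": "move_arm", "payload": {"rows": [[0,0,0.15,0,0,0,-1],[0,0,0.15,0,0,0,-1],[0,0,0,0,0,0,-1]]}}

```text
time: 16.87
tool_pos: [0.5224, -0.3507, 0.1147]
tool_rot: [0.0, 0.015, 1.0, -0.0]
contact_force: [-4.5, 1.6, 8.4]
gripper_width: 0.32
grasp_force: 61.3
```

{"api": "move_arm", "payload": {"rows": [[0,0,0.15,0,0,0,-1],[0,0,0.15,0,0,0,-1],[0,0,0,0,0,0,-1]]}}

```text
time: 17.12
tool_pos: [0.5229, -0.351, 0.1146]
tool_rot: [0.0, 0.015, 1.0, -0.0]
contact_force: [-7.8, 5.9, 19.3]
gripper_width: 0.321
grasp_force: 62.8
```

Touched the padding at TCP z 0.115. Easing off the excess press, then releasing with a small opening that keeps the fingers inside the rim.

{"api": "move_arm", "payload": {"rows": [[0,0,-0.2,0,0,0,-1],[0,0,-0.1,0,0,0,-1],[0,0,-0.05,0,0,0,-1],[0,0,0,0,0,0,-1],[0,0,0,0,0,0,-1]]}}

```text
time: 17.53
tool_pos: [0.5228, -0.3511, 0.1147]
tool_rot: [0.001, 0.015, 1.0, -0.001]
contact_force: [-0.9, 0.9, 7.5]
gripper_width: 0.321
grasp_force: 61.2
```

{"api": "move_arm", "payload": {"rows": [[0,0,0,0,0,0,-0.25],[0,0,0,0,0,0,-0.2],[0,0,0,0,0,0,-0.1],[0,0,0,0,0,0,0],[0,0,0,0,0,0,0],[0,0,0,0,0,0,0],[0,0,0,0,0,0,0]]}}

```text
time: 18.12
tool_pos: [0.522, -0.3504, 0.1128]
tool_rot: [-0.0, 0.015, 1.0, 0.0]
contact_force: [-0.3, -0.0, 0.5]
gripper_width: 0.502
grasp_force: 0.0
```

{"api": "move_arm", "payload": {"rows": [[0,0,-1,0,0,0,0],[0,0,-2,0,0,0,0],[0,0,-3,0,0,0,0],[0,0,-4,0,0,0,0],[0,0,-4,0,0,0,0],[3,0,-2,0,0,0,0],[3,0,0,0,0,0,0],[0,0,0,0,0,0,0],[0,0,0,0,0,0,0]]}}

```text
time: 18.87
tool_pos: [0.4615, -0.3489, 0.2745]
tool_rot: [0.001, 0.015, 1.0, -0.001]
contact_force: [-0.5, 0.8, 0.1]
gripper_width: 0.498
grasp_force: 0.0
```

Run:
```python
from h import *
from plant import manip
st=manip.state(); print(st["time"],st["tool_pos"],st["contact_force"])
# expected upright insert at (.522,-.350), underside ~.040 -> top .140; check grey block outline vs prediction
for n in("scene","side"):
    f=manip.grab_frame(n); T=proj(f,(.522,-.350,.140)); B=proj(f,(.522,-.350,.09))
    h=cv2.cvtColor(f["img"],cv2.COLOR_BGR2HSV); x0,y0=int(T[0])-30,int(T[1])-30
    m=cv2.inRange(h[y0:y0+70,x0:x0+60],(0,0,20),(180,70,135)); k,l,t,c=cv2.connectedComponentsWithStats(m); i=1+t[1:,4].argmax()
    ys,xs=np.where(l==i); print(n,"pred top",T.round(1),"rim-height",B.round(1),"blob",t[i]+[x0,y0,0,0,0],"centroid by row",[(int(y+y0),round(xs[ys==y].mean()+x0,1),int((ys==y).sum())) for y in sorted(set(ys))[::4]])
f=manip.grab_frame("scene"); h=cv2.cvtColor(f["img"],cv2.COLOR_BGR2HSV)
m=cv2.inRange(h,(8,120,60),(15,200,140)); m[:190]=0; m[280:]=0; m[:,:240]=0; m[:,330:]=0
k,l,t,c=cv2.connectedComponentsWithStats(m); print("handle",t[1:][t[1:,4]>60].tolist())
```

```text
18.8667 [ 0.4614832  -0.34885362  0.27449592] [-0.52969488  0.83082418  0.09273184]
scene pred top [407.  254.8] rim-height [405.5 274.6] blob [396 252  22  37 633] centroid by row [(252, np.float64(409.5), 2), (256, np.float64(407.7), 12), (260, np.float64(407.0), 19), (264, np.float64(407.0), 19), (268, np.float64(406.5), 20), (272, np.float64(406.5), 20), (276, np.float64(406.5), 20), (280, np.float64(405.5), 20), (284, np.float64(406.0), 19), (288, np.float64(409.5), 8)]
side pred top [348.1 240.9] rim-height [348. 260.] blob [339 241  20  33 552] centroid by row [(241, np.float64(351.5), 6), (245, np.float64(348.7), 14), (249, np.float64(348.0), 19), (253, np.float64(348.5), 18), (257, np.float64(348.5), 18), (261, np.float64(348.0), 19), (265, np.float64(348.5), 18), (269, np.float64(348.0), 19), (273, np.float64(348.5), 2)]
handle [[241, 244, 33, 21, 308]]
```

Both views show the insert standing upright where predicted in the canister, and the tool lies undisturbed. Handing in.

```bash
python3 -c "
from plant import manip
print(manip.job_done())"
```

```text
the job is handed in; nothing more can be done
None
```

I freed the worn insert with the forked tool, laid the tool back on its narrow edge, and stood the insert upright on the canister's padding. The job was handed in at about 19 s; the hand-in returned no verdict, but my last camera check showed both the insert and the tool in place.

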